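# Clip the brush caddy to the neck rest

## Task

The blue brush caddy is put away in the storage riser with its yellow jaw sticking out: draw it out, stand it upright on the open table well clear of the riser and let go. Then take it again by its box, so that the jaw is free to spread, and push the jaw sideways onto the round post of the neck rest, above the white foot, until both arms have snapped shut behind the post. Leave it level on the post, released, and do not knock over or shove aside the brush jar, the sanding block or the varnish bottle.

Things in the scene. Friction and masses are not known exactly. Their poses are not given: they have to be found in the camera images.
- caddy_seat (a point): Brush caddy (blue plastic box with a yellow two-armed spring jaw on one end, 132 mm long, 0.13 kg): middle of the jaw's round seat, where the post's axis lies when home, 18 mm above the caddy's underside. x points out of the jaw's mouth, z up. Arms 34 mm high, parallel and 48 mm across outside from 27 mm behind to 9 mm ahead of this point; throat 24 mm; flare 53 mm across, ends 25 mm ahead.
- caddy_block (a point): Middle of the grip on the caddy's open-topped box, 85 mm straight behind caddy_seat, 24 mm above the underside; same axes. Box 42 mm wide (y), 48 mm high, 48 to 108 mm behind caddy_seat, 4 mm walls. At the start the caddy stands on the table in one of the riser's two bays, the box under the roof, the jaw out in front.
- jaw_left (a joint): Opening of the jaw's left arm, rad: 0 closed, swings outward to 0.35 on a hinge 26 mm behind the seat, sprung shut. Opens to about 0.13 at most as the post passes the throat, under 0.05 with the post home. Pinching both arms from above across their flat outsides, beside caddy_seat, is safe, but then the post would meet the hand, and the arms cannot spread.
- jaw_right (a joint): The same for the right arm; one may open more than the other. Pushing the jaw onto the post along its x takes about 6 to 12 N, from about 25 mm to 12 mm short of home; then it snaps in and pulls itself home, where the post meets a flat stop at the back of the seat. Once home it grips the post and stays at the height where it was pushed on.
- post_axis (a point): On the axis of the neck rest's upright round aluminium post (32 mm in diameter), at the top face of its round white foot (150 mm in diameter, 12 mm thick, standing on the table). The post is bare from this point to 138 mm above it; a wooden head (52 mm in diameter, with two cork prongs) tops it up to 188 mm above this point. The neck rest is bolted down. Axes: z up.
- riser: Low plywood storage riser, fixed: 160 mm deep, 250 mm wide, its roof 66 mm high (underside at 56 mm), small pots up to 100 mm high along its rear edge. Origin: on the table, in the middle of its open front. x points into the bays, away from the open front; the two bays (108 mm wide) are centred 60 mm to either side along y. A red and cork sanding block lies in the other bay.
- brush_jar: Glass jar of upright paint brushes, loose, 72 mm in diameter, 85 mm high, brushes to about 190 mm. Origin: centre of its underside. It and the neck rest may swap places. Leave alone.
- varnish: Amber varnish bottle, loose, 56 mm in diameter, 130 mm high. Origin: centre of its underside. Leave alone.
- sander_mid (a point): Middle of the cork sanding block with a red sole that lies in the riser's other bay, loose, 100 x 60 x 32 mm. Leave alone.
Things that resemble listed ones, but are neither listed nor needed, are in the scene too. Leave any green or pink look-alike of the part that bears post_axis alone.

How it is judged:
By the outcome, as a careful person would: the job done as asked, in the order asked, and still so for the second after the job is handed in, with the robot touching nothing.
It also fails if it takes over 61 s, if anything falls off the work surface, if the arm or the gripper's body presses on something with over 40 N, if the wrist force passes 120 N, or if a joint passes its speed limit or range.

## Robot

A 6-joint arm with a two-finger parallel gripper is mounted at the origin on the work surface. World frame = base frame: x ahead of the robot, y to its left, z up, the work surface at z = 0. Lengths are in mm, angles in rad, forces in N, time in s.
With the tool pointing down it reaches from about 350 to 725 mm from the base axis. Payload 6 kg.
Tool frame: the origin (TCP) lies midway between the tips of the shut fingers; the grasp point (between the pads) lies 19 mm behind it (grip_point_offset is the z of the grasp point in the tool frame, in mm); z points along the fingers, x is the direction in which the jaws open and shut, and the axes are right-handed (so a half turn about z gives the same grasp; the last joint's range is limited). The gripper opens to 85 mm and grips with 20 to 120 N. Pads are 22 mm wide; open, the fingers measure 114 mm over their backs; the gripper's body (76 mm by 85 mm) begins 54 mm behind the grasp point. The pads swing forward as they close: fully open they stand 13 mm farther back than shut.
Start: joints at [-1.006, 0.04, 0.085, 0, -1.615, -0.334], TCP at [137.265, -584.065, 231.261] pointing down, gripper open.
Joint ranges: [-2.56, 2.56], [-1.29, 2.01], [-1.08, 1.49], [-3.29, 1.98], [-2.81, -0.18], [-2.99, 2.99]. Speed limits (rad/s): [2.57, 2.57, 3.01, 3.14, 3.14, 3.14].

## Interface

Orientations are given as a unit quaternion [w, x, y, z].
In Python, from station import * gives the robot as it stands.
- The arm moves only by the shell command python3 -m jog 'ROWS' [OPENING] [FORCE]. ROWS is text: rows parted by semicolons, each of 6 numbers parted by spaces: the shift along the tool's x, y, z in m, then the turn, a rotation vector about the tool's x, y, z in rad. A call has 1 to 12 rows; each row is the pose to reach, as a shift and turn from the pose commanded when the call began, along the tool's axes at that moment; what a row does not reach only later rows make up. A row lasts 1/10 s, in which the tool goes at most 50 mm and 8.59 degrees, less where a joint would pass 70% of its speed; a pose out of reach is approached as far as the arm can. A call with a gripper value outside its range is refused whole. OPENING is the closure, from 0 (fully open) to 1 (shut), set as the call begins (- or left out, the last holds). The fingers move at their own pace and stop on an object; FORCE is the grip in N (left out, the last holds). Time passes only in rows, so rows that repeat a pose let the fingers close. It gives the time, the measured TCP pose, the force and the opening at its end, in the units of the state.
- read_state(): the state, without advancing time (a new reading comes with each control period).
- get_image(name): name is "scene" or "top"; returns the picture (420x560x3 uint8, red, green, blue); there is no depth.
- calibration(name): a dict with "K" (3x3 intrinsics, pixels), "dist_coeffs" ([k1, k2, p1, p2, k3] as OpenCV has them; the pictures are not rectified), "position" and "rotation" of the camera in the world. Camera axes: x right, y down, z forward; pixel columns grow to the right and rows downward; lengths in mm; the calibration is good to about 2 mm. A picture is of the moment at which its call begins. calibration takes no time and is no camera call.
- job_done(): hands the job in, once; it reports no verdict.
Trained networks look in the newest picture that a camera, given by its name, has taken for a name from the list of things; names that differ only in an ending like _2 or _b are one class to them, and where a whole thing is asked for, a point or a joint stands for the part that bears it (a point fixed in the world has none). Each returns a list of dicts, best first, with "confidence" (0 to 1); they miss things now and then, are a little off and sometimes report something else, mostly with a low value. They report only what shows in the picture. A call takes as long as a camera call. They do not tell look-alikes from the thing itself.
- find_in(camera, query): "rect" ([left, top, width, height] in pixels, round what is visible of it).
The state is a dict: "clock": time; "joint_pos": joint angles; "qvel": joint speeds; "joint_torque": joint torques, N m; "tcp_pos": TCP position; "eef_rot": TCP orientation; "contact_force": force on the tool from outside, world axes, zero at the start; "moment": the same for the moment, N m; "width": finger opening in mm.
Only numpy, scipy, OpenCV 4.12 (cv2) and the standard library are available. Lean on these libraries where they do the work, as an engineer would, in place of code of your own. Each camera call takes 0.05 s, during which the arm holds its last target. There are 200 camera calls.

## Working session

There is one attempt and no reset: what is moved stays moved. The work goes in short steps, Python scripts to look and compute and a shell command to move; the robot and the scene stay as the last step left them, time stands still between calls to the robot, and variables do not carry over. Pictures are saved under pics/ and viewed, about 8 in all and at most 12, crops included, and the job is handed in when it is done.

```bash
mkdir -p pics; cat > h.py <<'E'
from station import *
import numpy as np, cv2
from scipy.spatial.transform import Rotation as R
def cal(n):
    c=calibration(n); return np.array(c["K"],float),np.array(c["dist_coeffs"],float),np.array(c["position"],float),np.array(c["rotation"],float)
def rot(r):
    r=np.array(r); return r if r.shape==(3,3) else R.from_quat(r,scalar_first=True).as_matrix()
def ray(n,uv):
    K,d,p,r=cal(n); q=cv2.undistortPoints(np.array([[uv]],float),K,d)[0,0]
    return p,rot(r)@np.array([q[0],q[1],1])
def atz(n,uv,z):
    p,d=ray(n,uv); return p+d*(z-p[2])/d[2]
def proj(n,X):
    K,d,p,r=cal(n); X=(np.atleast_2d(X)-p)@rot(r)
    return cv2.projectPoints(X,np.zeros(3),np.zeros(3),K,d)[0][:,0]
def snap(n,f):
    im=get_image(n); cv2.imwrite("pics/"+f,im[:,:,::-1]); return im
E
python3 - <<'E'
from h import *
a=snap("scene","s0.png");b=snap("top","t0.png")
for n in("scene","top"):
    print(n,cal(n)[2],cal(n)[3])
    for q in("caddy_seat","caddy_block","post_axis","riser","brush_jar","varnish","sander_mid"):
        print(q,[(np.round(x["rect"]).tolist(),round(x["confidence"],2)) for x in find_in(n,q)][:4])
print(read_state())
E
```

```text
scene [1000.81844391 -388.37027037  913.23792945] [-0.25856467  0.83482917  0.4642798  -0.143697  ]
caddy_seat [([369.0, 176.0, 42.0, 25.0], 0.89)]
caddy_block [([374.0, 175.0, 35.0, 31.0], 0.64)]
post_axis [([167.0, 131.0, 58.0, 81.0], 0.95), ([91.0, 161.0, 64.0, 80.0], 0.9), ([182.0, 223.0, 66.0, 84.0], 0.81), ([264.0, 282.0, 70.0, 83.0], 0.75)]
riser [([348.0, 108.0, 104.0, 97.0], 0.88)]
brush_jar [([310.0, 204.0, 44.0, 66.0], 0.55)]
varnish []
sander_mid [([360.0, 149.0, 21.0, 16.0], 0.54)]
top [ 443.39715767  -85.56990453 1246.69466588] [ 0.0213035  -0.70565757  0.70782155 -0.02412895]
caddy_seat [([164.0, 174.0, 25.0, 18.0], 0.55)]
caddy_block [([165.0, 176.0, 29.0, 16.0], 0.72)]
post_axis [([374.0, 265.0, 57.0, 48.0], 0.84), ([308.0, 260.0, 48.0, 57.0], 0.73), ([330.0, 165.0, 52.0, 53.0], 0.69), ([296.0, 89.0, 48.0, 56.0], 0.6)]
riser [([106.0, 159.0, 70.0, 101.0], 0.67)]
brush_jar [([253.0, 133.0, 32.0, 40.0], 0.79)]
varnish [([409.0, 226.0, 25.0, 20.0], 0.84)]
sander_mid [([105.0, 161.0, 71.0, 99.0], 0.36)]
{'clock': 0.8, 'joint_pos': array([-1.00627082e+00,  4.01433038e-02,  8.48082417e-02, -3.63165926e-05,
       -1.61546894e+00, -3.33711542e-01]), 'qvel': array([ 9.18995463e-04,  1.21407430e-04,  1.83760034e-03, -6.51765374e-04,
       -6.28588515e-05, -2.54534476e-04]), 'joint_torque': array([ 4.67332629e-04, -3.67891860e+01,  3.47438228e+01,  6.93262026e+00,
       -8.77536204e-04,  1.80935194e-05]), 'tcp_pos': array([ 137.29732691, -584.06220271,  231.29075688]), 'eef_rot': array([2.36254495e-06, 6.20978438e-01, 7.83827646e-01, 1.83906808e-05]), 'contact_force': array([ 0.01620565, -0.33018233,  1.00726124]), 'moment': array([ 0.02640727, -0.00752131,  0.02871882]), 'width': 85.32277357524752}
```

View pics/s0.png

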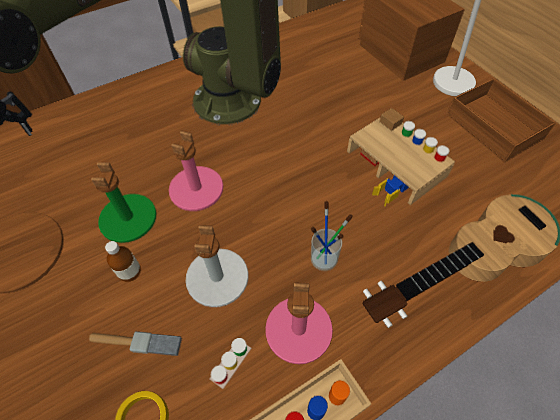

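View pics/t0.png

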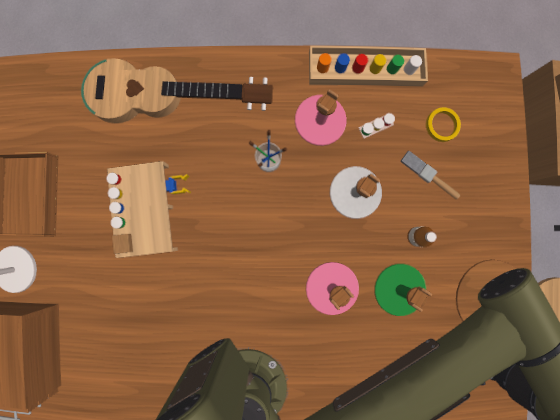

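Candidates for the post, by top-view foot pixel: white (356,192), pink (321,119), pink (332,288) and green (400,290). Only the white-footed one with the bare aluminium post, at scene (217,277), fits. I'll confirm it in an enlarged crop together with the caddy.

```bash
python3 - <<'E'
from h import *
a=cv2.imread("pics/s0.png");b=cv2.imread("pics/t0.png")
def c(i,x,y,w,h): return cv2.resize(i[y:y+h,x:x+w],(400,300),interpolation=cv2.INTER_CUBIC)
o=np.vstack([np.hstack([c(a,340,130,100,75),c(b,100,150,100,75)]),np.hstack([c(a,170,222,120,90),c(b,316,155,100,75)])])
cv2.imwrite("pics/c0.png",o)
# white foot ellipses
for n,im,(x,y,w,h) in(("scene",a,(170,235,90,75)),("top",b,(320,155,75,70))):
    s=cv2.cvtColor(im,cv2.COLOR_BGR2HSV)[y:y+h,x:x+w]
    m=((s[...,1]<40)&(s[...,2]>110)).astype(np.uint8)
    k,l,st,ce=cv2.connectedComponentsWithStats(m); i=1+np.argmax(st[1:,4])
    pts=cv2.findContours((l==i).astype(np.uint8),0,1)[0][0]; hull=cv2.convexHull(pts)
    e=cv2.fitEllipse(hull); u=np.array(e[0])+[x,y]; print(n,e,u,atz(n,u,12))
    P=hull[:,0]+[x,y]; W=np.array([atz(n,p,12)[:2] for p in P]); (cc,r)=cv2.minEnclosingCircle(W.astype(np.float32)); print("circle",cc,r)
for n,uv in(("top",(268,157)),("top",(423,237)),("scene",(325,262)),("scene",(125,275))): print(n,uv,atz(n,uv,0))
# caddy colours
for n,im,(x,y,w,h) in(("scene",a,(365,170,50,40)),("top",b,(150,165,50,40))):
    s=cv2.cvtColor(im,cv2.COLOR_BGR2HSV)[y:y+h,x:x+w]
    for nm,lo,hi in(("yel",20,33),("blue",100,130)):
        m=(s[...,0]>=lo)&(s[...,0]<=hi)&(s[...,1]>170)&(s[...,2]>70); v,u=np.nonzero(m)
        print(n,nm,m.sum(),u.min()+x,u.max()+x,v.min()+y,v.max()+y,u.mean()+x,v.mean()+y)
E
```

```text
scene ((46.392478942871094, 42.42403793334961), (56.306793212890625, 63.16236877441406), 64.74382019042969) [216.39247894 277.42403793] [ 560.20132593 -314.80803475   12.        ]
circle (557.9511108398438, -312.702392578125) 75.11824798583984
top ((35.484859466552734, 36.9855842590332), (51.11040115356445, 51.574989318847656), 108.42176818847656) [355.48485947 191.98558426] [ 555.93347485 -308.41641972   12.        ]
circle (556.01171875, -308.8395080566406) 74.48644256591797
top (268, 157) [658.83911762 -59.1820309    0.        ]
top (423, 237) [ 426.0879215  -506.98652928    0.        ]
scene (325, 262) [658.82937894 -66.81632477   0.        ]
scene (125, 275) [ 4.31381853e+02 -5.00605802e+02  1.13686838e-13]
scene yel 221 372 399 178 205 385.04072398190044 192.06334841628959
scene blue 227 385 407 176 193 394.4669603524229 184.98237885462555
top yel 114 171 190 174 193 180.73684210526315 183.4298245614035
top blue 105 166 175 178 191 170.5142857142857 184.82857142857142
```

View pics/c0.png

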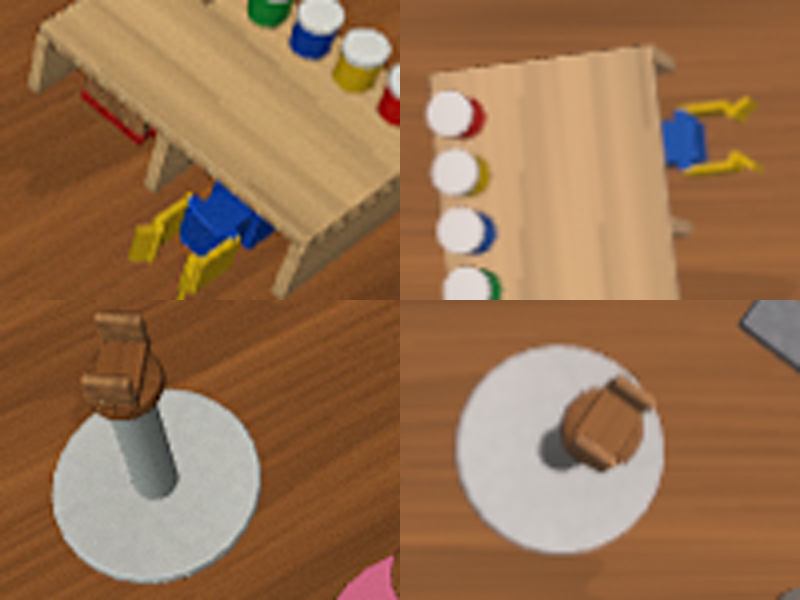

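The crop confirms it: a white foot with a bare grey post, the top-view foot centre at (356,192). The jaw tips show in the top view at about (188,175) and (190,192). Next I fit the caddy pose.

```bash
cat >> h.py <<'E'
from scipy.optimize import least_squares
# caddy model outline in seat frame (x out of mouth), z rel underside
def arms(s):
    pts=[(-27,24),(9,24),(25,26.5),(25,20),(12,12.5),(0,17),(-27,17)]
    return np.array([(x,s*y) for x,y in pts],float)
def wpts(P,z,pose,z0=0):
    x,y,t=pose; c,s=np.cos(t),np.sin(t); P=np.asarray(P)
    return np.c_[x+c*P[:,0]-s*P[:,1],y+s*P[:,0]+c*P[:,1],np.full(len(P),z+z0)]
def overlay(n,im,pose,z0=0):
    o=im[:,:,::-1].copy(); o=cv2.resize(o,None,fx=8,fy=8,interpolation=cv2.INTER_CUBIC)
    for z,P in((35,arms(1)),(35,arms(-1)),(48,[(-48,21),(-48,-21),(-108,-21),(-108,21)]),(1,arms(1)),(1,arms(-1))):
        q=(proj(n,wpts(P,z,pose,z0))+.5)*8
        cv2.polylines(o,[q.astype(np.int32)],True,(0,0,255) if z>2 else (0,255,0),1)
    return o
E
python3 - <<'E'
from h import *
A=atz("top",(188,174.7),35);B=atz("top",(190.2,192.3),35);print(A,B,np.linalg.norm(A-B))
f1=atz("top",(163.5,161.5),66);f2=atz("top",(170,225),66);print("riser edge",f1,f2)
d=(B-A)[:2];t=np.arctan2(-d[0]*-1,0)
n=np.array([-d[1],d[0]])/np.linalg.norm(d); n=n if n[1]<0 else -n
m=(A+B)[:2]/2; seat=m-25*n; th=np.arctan2(n[1],n[0]); print("init",seat,th)
e=(f2-f1)[:2];print("riser normal yaw",np.arctan2(-abs(e[0]*0+ -e[0])*0+e[1],e[0])-np.pi/2, np.arctan2(e[1],e[0]))
# refine theta/pos by silhouettes of yellow in both views
ims={"scene":cv2.imread("pics/s0.png"),"top":cv2.imread("pics/t0.png")}
box={"scene":(360,165,60,50),"top":(155,165,45,40)}
M={}
for k,im in ims.items():
    x,y,w,h=box[k]; s=cv2.cvtColor(im,cv2.COLOR_BGR2HSV)[y:y+h,x:x+w]
    m=((s[...,0]>=18)&(s[...,0]<=34)&(s[...,1]>190)&(s[...,2]>60)).astype(np.float32)
    M[k]=cv2.GaussianBlur(cv2.resize(m,None,fx=4,fy=4,interpolation=cv2.INTER_LINEAR),(0,0),3)
def ren(k,p):
    x,y,w,h=box[k]; o=np.zeros((h*4,w*4),np.uint8)
    for s in(1,-1):
        P=arms(s)
        for i in range(len(P)):
            seg=np.vstack([wpts(P[[i,(i+1)%7]],z,p) for z in(1,35)])
            q=(proj(k,seg)-[x,y]+.5)*4
            cv2.fillConvexPoly(o,cv2.convexHull(q.astype(np.int32)),1)
        q=((proj(k,wpts(P,35,p))-[x,y]+.5)*4).astype(np.int32); cv2.fillPoly(o,[q],1)
    return cv2.GaussianBlur(o.astype(np.float32),(0,0),3)
from scipy.optimize import minimize
def cost(v,ks): 
    p=[v[0],v[1],v[2]/50]; return sum(((ren(k,p)-M[k])**2).sum()/M[k].sum() for k in ks)
for ks in(["top"],["scene"],["top","scene"]):
    r=minimize(cost,[*seat,th*50],args=(ks,),method="Nelder-Mead",options=dict(initial_simplex=[[seat[0]+a,seat[1]+b,th*50+c] for a,b,c in((0,0,0),(8,0,0),(0,8,0),(0,0,8))]))
    p=[r.x[0],r.x[1],r.x[2]/50]; print(ks,np.round(p,3),r.fun)
o1=overlay("top",ims["top"][:,:,::-1],p)[165*8:165*8+300,155*8:155*8+400]
o2=overlay("scene",ims["scene"][:,:,::-1],p)[165*8:165*8+400,360*8:360*8+480]
o=np.zeros((400,880,3),np.uint8);o[:300,:400]=o1;o[:,400:]=o2;cv2.imwrite("pics/o0.png",cv2.resize(o,(800,364)))
E
```

```text
[603.92781901 164.74695265  35.        ] [554.3142144  157.87554329  35.        ] 50.08718427890346
riser edge [636.93120706 227.23963926  66.        ] [462.46063303 206.45756013  66.        ]
init [575.69129239 186.0748703 ] -1.4331733334098429
riser normal yaw -4.593832487999514 -3.023036161204617
['top'] [579.904 189.561  -1.488] 0.23936827480793Traceback (most recent call last):
  File "<stdin>", line 30, in <module>
    res = _minimize_neldermead(fun, x0, args, callback, bounds=bounds,
                               **options)
    fsim[j] = func(sim[j])
              ~~~~^^^^^^^^
    fx = function(np.copy(x), *(wrapper_args + args))
  File "<stdin>", line 28, in cost
  File "<stdin>", line 28, in <genexpr>
  File "<stdin>", line 22, in ren
  File "h.py", line 14, in proj
    K,d,p,r=cal(n); X=(np.atleast_2d(X)-p)@rot(r)
            ~~~^^^
  File "h.py", line 5, in cal
    c=calibration(n); return np.array(c["K"],float),np.array(c["dist_coeffs"],float),np.array(c["position"],float),np.array(c["rotation"],float)
ValueError: time passes only in moves, steps and waits
```

```bash
sed -i 's/^def cal(n):/import functools\n@functools.lru_cache\ndef cal(n):/' h.py; cat >> h.py <<'E'
from scipy.optimize import minimize
def fit(ims,p0,z0=0,sets=(("top",),("scene",),("top","scene")),size=9):
    """ims: BGR pictures by camera; fit caddy (x,y,yaw) to the yellow silhouettes"""
    box={};M={}
    for k,im in ims.items():
        u,v=proj(k,[p0[0],p0[1],20+z0])[0]; x,y=int(u)-32,int(v)-32; box[k]=(x,y)
        s=cv2.cvtColor(im,cv2.COLOR_BGR2HSV)[y:y+64,x:x+64]
        m=((s[...,0]>=18)&(s[...,0]<=34)&(s[...,1]>190)&(s[...,2]>60)).astype(np.float32)
        M[k]=cv2.GaussianBlur(cv2.resize(m,None,fx=4,fy=4,interpolation=cv2.INTER_LINEAR),(0,0),3)
    def ren(k,p):
        o=np.zeros((256,256),np.uint8)
        for s in(1,-1):
            P=arms(s); tr=lambda X:((proj(k,X)-box[k]+.5)*4).astype(np.int32)
            for i in range(7):
                cv2.fillConvexPoly(o,cv2.convexHull(tr(np.vstack([wpts(P[[i,(i+1)%7]],z,p,z0) for z in(1,35)]))),1)
            cv2.fillPoly(o,[tr(wpts(P,35,p,z0))],1)
        return cv2.GaussianBlur(o.astype(np.float32),(0,0),3)
    for ks in sets:
        f=lambda v:sum(((ren(k,[v[0],v[1],v[2]/50])-M[k])**2).sum()/M[k].sum() for k in ks)
        b=np.array([p0[0],p0[1],p0[2]*50])
        r=minimize(f,b,method="Nelder-Mead",options=dict(initial_simplex=b+np.vstack([np.zeros(3),size*np.eye(3)]),maxiter=150))
        p=[r.x[0],r.x[1],r.x[2]/50]; print(ks,np.round(p,3),round(r.fun,3))
    return p
def ovl(ims,p,f,z0=0,extra=0):
    out=[]
    for k in("top","scene"):
        u,v=proj(k,[p[0],p[1],20+z0])[0]; o=overlay(k,ims[k][:,:,::-1],p,z0)
        a,b=int(u*8)-200,int(v*8)-200; out.append(o[b:b+400,a:a+400])
    cv2.imwrite("pics/"+f,np.hstack(out))
E
python3 - <<'E'
from h import *
ims={"scene":cv2.imread("pics/s0.png"),"top":cv2.imread("pics/t0.png")}
p=fit(ims,[577,187,-1.45]); ovl(ims,p,"o0.png")
s=read_state();q=s["eef_rot"];print(R.from_quat(q,scalar_first=True).as_matrix().round(3),s["clock"])
E
```

```text
('top',) [579.898 189.654  -1.497] 0.234
('scene',) [578.438 184.354  -1.417] 0.084
('top', 'scene') [579.23  186.967  -1.476] 0.378
[[-0.229  0.973  0.   ]
 [ 0.973  0.229  0.   ]
 [ 0.     0.    -1.   ]] 0.8
```

View pics/o0.png

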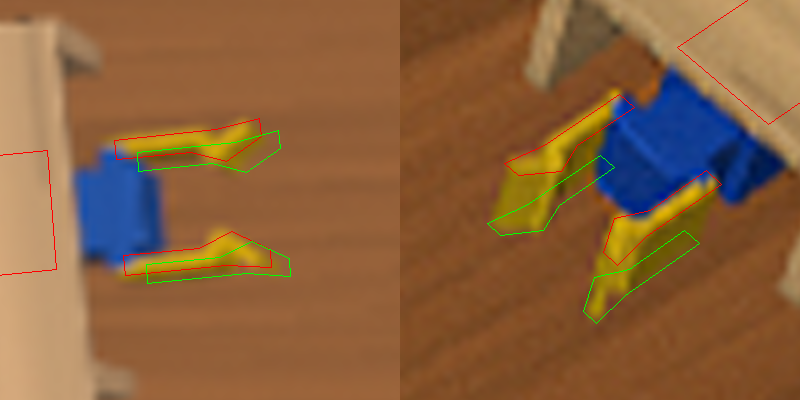

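The overlay puts the seat near (579,187) with yaw about -1.44, square with the riser at -1.45. I'll write a helper that gives the shift in tool axes, then move.

```bash
cat >> h.py <<'E'
def togo(x,y,z,a=None):
    """tool-axis shift (m) and turn about tool z to bring the TCP to x,y,z with tool x at world angle a (mod pi), tool down"""
    s=read_state(); r=rot(s["eef_rot"]); d=r.T@(np.array([x,y,z])-s["tcp_pos"])/1000
    w=np.zeros(3)
    if a is not None:
        c=[]
        for k in(0,np.pi):
            X=np.array([np.cos(a+k),np.sin(a+k),0]);Z=np.array([0,0,-1.]);T=np.c_[X,np.cross(Z,X),Z]
            c.append(R.from_matrix(r.T@T).as_rotvec())
        w=min(c,key=np.linalg.norm)
    print("shift",d.round(4),"turn",w.round(3),"| tcp",s["tcp_pos"].round(1),"j6",s["joint_pos"][5].round(2),"w",s["width"].round(1),"F",s["contact_force"].round(1),"t",s["clock"])
E
python3 -c "
from h import *
togo(358,-197,270,3.273);togo(578,190,150,3.273)"
```

```text
Traceback (most recent call last):
  File "h.py", line 73, in togo
    print("shift",d.round(4),"turn",w.round(3),"| tcp",s["tcp_pos"].round(1),"j6",s["joint_pos"][5].round(2),"w",s["width"].round(1),"F",s["contact_force"].round(1),"t",s["clock"])
                                                                                                                 ^^^^^^^^^^^^^^^^
AttributeError: 'float' object has no attribute 'round'
```

```bash
sed -i 's/s\["width"\].round(1)/round(s["width"],1)/' h.py
python3 -c "
from h import *
togo(400,-200,270,3.273);togo(578,190,150,3.273)"
```

```text
shift [ 0.3138  0.3436 -0.0387] turn [ 0.     0.    -1.471] | tcp [ 137.3 -584.1  231.3] j6 -0.33 w 85.3 F [ 0.  -0.3  1. ] t 0.8
shift [0.6527 0.6061 0.0813] turn [ 0.     0.    -1.471] | tcp [ 137.3 -584.1  231.3] j6 -0.33 w 85.3 F [ 0.  -0.3  1. ] t 0.8
```

```bash
python3 -m jog '0.06 0.066 -0.039 0 0 -0.12; 0.314 0.344 -0.039 0 0 -0.8;0.314 0.344 -0.039 0 0 -0.8;0.314 0.344 -0.039 0 0 -0.8;0.314 0.344 -0.039 0 0 -0.8;0.314 0.344 -0.039 0 0 -0.8;0.314 0.344 -0.039 0 0 -0.8;0.314 0.344 -0.039 0 0 -0.8;0.314 0.344 -0.039 0 0 -0.8;0.314 0.344 -0.039 0 0 -0.8;0.314 0.344 -0.039 0 0 -0.8'
python3 -c "
from h import *
togo(578.5,191,150,3.273)"
```

```text
clock: 1.9
tcp_pos: [401.5, -197.5, 270.2]
eef_rot: [0.0, 0.265, 0.964, 0.0]
contact_force: [-0.3, -0.9, -0.2]
width: 86.0
shift [0.0461 0.4243 0.1204] turn [ 0.001  0.    -0.667] | tcp [ 401.5 -197.5  270.2] j6 -0.53 w 86.0 F [-0.3 -0.9 -0.2] t 1.9
```

```bash
python3 -m jog '0.046 0.424 0.12 0 0 -0.667;0.046 0.424 0.12 0 0 -0.667;0.046 0.424 0.12 0 0 -0.667;0.046 0.424 0.12 0 0 -0.667;0.046 0.424 0.12 0 0 -0.667;0.046 0.424 0.12 0 0 -0.667;0.046 0.424 0.12 0 0 -0.667;0.046 0.424 0.12 0 0 -0.667;0.046 0.424 0.12 0 0 -0.667;0.046 0.424 0.12 0 0 -0.667;0.046 0.424 0.12 0 0 -0.667;0.046 0.424 0.12 0 0 -0.667' 
python3 - <<'E'
from h import *
togo(578.5,191,5,3.273)
E
```

```text
clock: 3.1
tcp_pos: [579.1, 186.6, 151.0]
eef_rot: [0.0, -0.063, 0.998, 0.0]
contact_force: [-0.1, -0.6, 0.7]
width: 85.3
shift [0.0002 0.0045 0.146 ] turn [ 0.     0.001 -0.005] | tcp [579.1 186.6 151. ] j6 -0.51 w 85.3 F [-0.1 -0.6  0.7] t 3.1
```

```bash
python3 -m jog '0 0.004 0.03 0 0 -0.005;0 0.004 0.06 0 0 -0.005;0 0.004 0.085 0 0 -0.005;0 0.004 0.11 0 0 -0.005;0 0.004 0.13 0 0 -0.005;0 0.004 0.142 0 0 -0.005;0 0.004 0.146 0 0 -0.005;0 0.004 0.146 0 0 -0.005;0 0.004 0.146 0 0 -0.005'
python3 - <<'E'
from h import *
togo(578.5,191,5,3.273); snap("scene","s1.png"); snap("top","t1.png")
a=cv2.imread("pics/s1.png")[150:240,340:460];b=cv2.imread("pics/t1.png")[140:230,130:250]
cv2.imwrite("pics/g1.png",cv2.resize(np.hstack([a,b]),(800,300),interpolation=cv2.INTER_CUBIC))
E
```

```text
clock: 4.0
tcp_pos: [579.2, 191.8, 5.9]
eef_rot: [0.001, -0.066, 0.998, 0.0]
contact_force: [0.4, 0.6, 0.3]
width: 85.2
shift [ 0.0008 -0.0007  0.0009] turn [0.001 0.002 0.001] | tcp [579.2 191.8   5.9] j6 -0.52 w 85.2 F [0.4 0.6 0.3] t 4.0
```

View pics/g1.png

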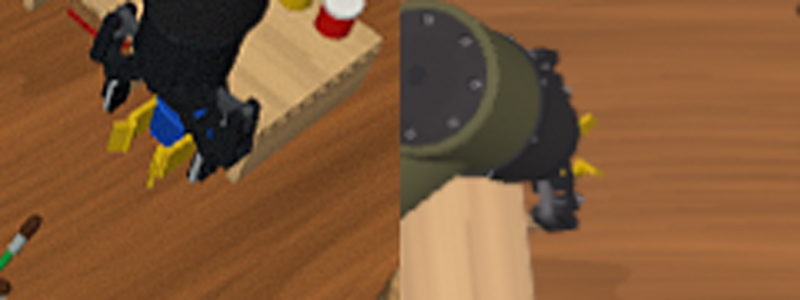

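The fingers straddle the jaw with the jaw tips showing in front of them, and there is no contact force. I'll close.

```bash
python3 -m jog '0 0 0 0 0 0;0 0 0 0 0 0;0 0 0 0 0 0;0 0 0 0 0 0;0 0 0 0 0 0;0 0 0 0 0 0;0 0 0 0 0 0;0 0 0 0 0 0' 1 40
```

```text
clock: 4.9
tcp_pos: [578.7, 191.8, 4.8]
eef_rot: [0.0, -0.066, 0.998, 0.0]
contact_force: [0.8, 0.1, 4.3]
width: 46.4
```

```bash
python3 -m jog '0 0 -0.003 0 0 0;0 -0.015 -0.003 0 0 0;0 -0.04 -0.003 0 0 0;0 -0.065 -0.003 0 0 0;0 -0.09 -0.003 0 0 0;0 -0.11 -0.004 0 0 0;0.02 -0.125 -0.006 0 0 0;0.045 -0.145 -0.006 0 0 0;0.065 -0.16 -0.006 0 0 0;0.08 -0.172 -0.006 0 0 0;0.08 -0.172 -0.006 0 0 0;0.08 -0.172 -0.006 0 0 0'
python3 - <<'E'
from h import *
togo(520,10,6,3.273); ims={"scene":snap("scene","s2.png")[:,:,::-1],"top":snap("top","t2.png")[:,:,::-1]}
a=ims["scene"][150:270,300:460];b=ims["top"][140:260,160:320]
cv2.imwrite("pics/g2.png",cv2.resize(np.hstack([a,b]),(800,300),interpolation=cv2.INTER_CUBIC))
E
```

```text
clock: 6.1
tcp_pos: [521.2, 10.0, 9.9]
eef_rot: [-0.0, -0.066, 0.998, 0.0]
contact_force: [-0.0, 0.4, -1.2]
width: 46.0
shift [0.0012 0.0001 0.0039] turn [ 0.    -0.001 -0.   ] | tcp [521.2  10.    9.9] j6 -0.27 w 46.0 F [-0.   0.4 -1.2] t 6.1
```

View pics/g2.png

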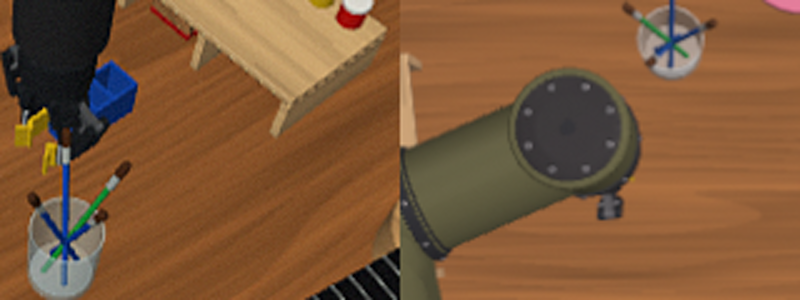

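The caddy is drawn out and level, well clear of the riser. I'll set it down, open and retreat upward.

```bash
python3 -m jog '0 0 0.003 0 0 0;0 0 0.005 0 0 0;0 0 0.005 0 0 0' && python3 -m jog '0 0 0 0 0 0;0 0 0 0 0 0;0 0 0 0 0 0;0 0 0 0 0 0;0 0 0 0 0 0;0 0 -0.015 0 0 0;0 0 -0.05 0 0 0;0 0 -0.1 0 0 0;0.1 0 -0.14 0 0 0;0.1 0 -0.14 0 0 0' 0
python3 -m jog '0 0.05 0 0 0 0;0 0.1 0 0 0 0;0 0.15 0 0 0 0;0 0.2 0 0 0 0;0 0.2 0 0 0 0;0 0.2 0 0 0 0'
python3 - <<'E'
from h import *
togo(520,10,6,3.273); ims={"scene":snap("scene","s3.png")[:,:,::-1],"top":snap("top","t3.png")[:,:,::-1]}
p=fit(ims,[521,6,-1.44]); ovl(ims,p,"o3.png")
E
```

```text
clock: 6.5
tcp_pos: [521.8, 10.8, 5.0]
eef_rot: [-0.0, -0.066, 0.998, -0.0]
contact_force: [-0.4, 0.1, -2.3]
width: 46.1
clock: 7.5
tcp_pos: [429.2, -1.9, 144.7]
eef_rot: [0.0, -0.066, 0.998, -0.0]
contact_force: [-0.0, 0.9, 1.4]
width: 85.4
clock: 8.1
tcp_pos: [403.1, 197.5, 143.4]
eef_rot: [0.0, -0.067, 0.998, 0.0]
contact_force: [-0.8, -0.3, -0.2]
width: 85.0
shift [-0.0906 -0.2015  0.1374] turn [0.    0.001 0.003] | tcp [403.1 197.5 143.4] j6 -0.77 w 85.0 F [-0.8 -0.3 -0.2] t 8.1
('top',) [522.931   7.833  -1.449] 0.285
('scene',) [521.862   4.175  -1.382] 0.203
('top', 'scene') [522.475   5.65   -1.432] 0.544
```

View pics/o3.png

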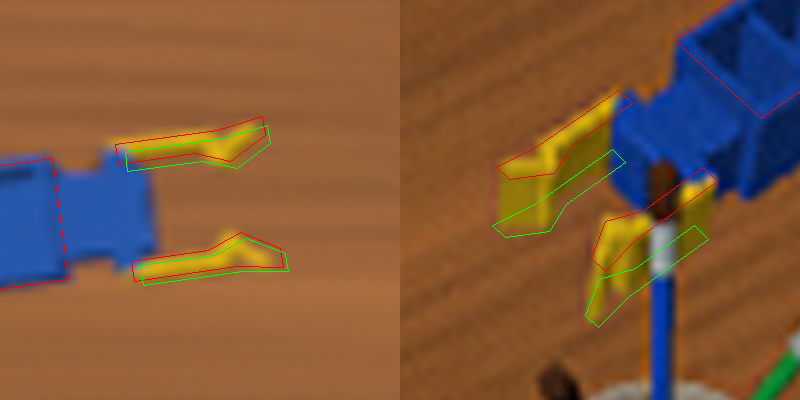

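The caddy stands upright at seat (522,6), yaw -1.44, released, and the jaw is closed. I'll regrasp by the box, 90 mm behind the seat, for more clearance to the post head.

```bash
python3 -c "
from h import *
togo(510.7,95.5,5,3.273)"
```

```text
shift [-0.093  -0.1138  0.1382] turn [0.    0.001 0.   ] | tcp [403.5 196.1 143.2] j6 -0.77 w 85.4 F [ 0.1 -1.   0.9] t 8.2
```

```bash
python3 -m jog '-0.03 -0.04 0 0 0 0;-0.06 -0.075 0 0 0 0;-0.093 -0.114 0.01 0 0 0;-0.093 -0.114 0.03 0 0 0;-0.093 -0.114 0.06 0 0 0;-0.093 -0.114 0.09 0 0 0;-0.093 -0.114 0.115 0 0 0;-0.093 -0.114 0.13 0 0 0;-0.093 -0.114 0.138 0 0 0;-0.093 -0.114 0.138 0 0 0;-0.093 -0.114 0.138 0 0 0'
python3 -c "
from h import *
togo(510.7,95.5,5,3.273)"
```

```text
clock: 9.3
tcp_pos: [511.3, 95.9, 5.8]
eef_rot: [0.001, -0.066, 0.998, 0.0]
contact_force: [-0.7, -0.2, 0.5]
width: 85.4
shift [ 0.0007 -0.0003  0.0008] turn [0.    0.002 0.   ] | tcp [511.3  95.9   5.8] j6 -0.44 w 85.4 F [-0.7 -0.2  0.5] t 9.3
```

```bash
python3 -m jog '0 0 0 0 0 0;0 0 0 0 0 0;0 0 0 0 0 0;0 0 0 0 0 0;0 0 0 0 0 0;0 0 0 0 0 0;0 0 0 0 0 0;0 0 0 0 0 0' 1 60 && python3 -m jog '0 0 -0.01 0 0 0;0 0 -0.03 0 0 0;0 0 -0.055 0 0 0;0 0 -0.07 0 0 0;0 0 -0.07 0 0 0'
python3 - <<'E'
from h import *
print(read_state()["joint_pos"])
ax=np.array([np.cos(-1.44),np.sin(-1.44)]); P=np.array([557,-310.7])
for b in(90,60,0): q=P-ax*(90+b); togo(q[0],q[1],75,3.273)
ims={"scene":snap("scene","s4.png")[:,:,::-1],"top":snap("top","t4.png")[:,:,::-1]}
p=fit(ims,[522,6,-1.44],70,sets=(("top",),("scene",))); ovl(ims,p,"o4.png",70)
E
```

```text
clock: 10.1
tcp_pos: [511.0, 96.2, 5.2]
eef_rot: [0.001, -0.066, 0.998, 0.0]
contact_force: [-1.4, 1.6, 4.8]
width: 41.5
clock: 10.6
tcp_pos: [511.6, 96.2, 76.7]
eef_rot: [0.002, -0.066, 0.998, 0.001]
contact_force: [0.5, 0.4, -1.4]
width: 41.6
[ 5.73330611e-01 -1.40572450e-01 -3.71895715e-01  3.99189272e-04
 -1.33578529e+00 -4.41424871e-01]
shift [ 0.0083 -0.2294  0.0014] turn [0.001 0.003 0.001] | tcp [511.6  96.2  76.7] j6 -0.44 w 41.6 F [ 0.5  0.4 -1.4] t 10.6
shift [ 0.0084 -0.2594  0.0014] turn [0.001 0.003 0.001] | tcp [511.6  96.2  76.7] j6 -0.44 w 41.6 F [ 0.5  0.4 -1.4] t 10.6
shift [ 0.0084 -0.3194  0.0013] turn [0.001 0.003 0.001] | tcp [511.6  96.2  76.7] j6 -0.44 w 41.6 F [ 0.5  0.4 -1.4] t 10.6
('top',) [523.419   8.032  -1.46 ] 0.276
('scene',) [521.956   6.008  -1.369] 0.08
```

View pics/o4.png

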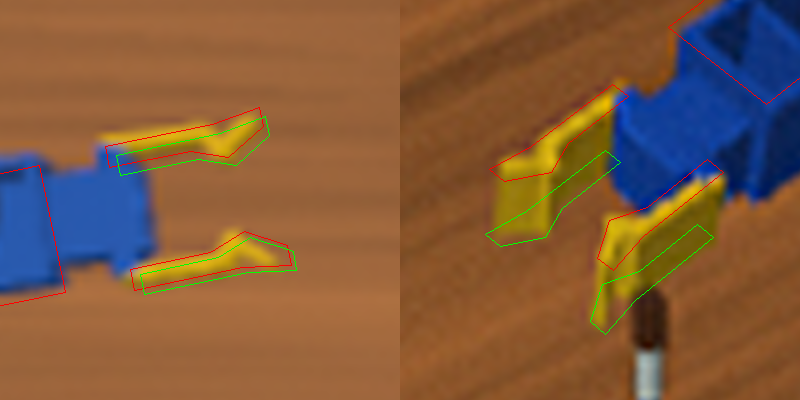

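The caddy hangs level in the grip and the jaw is free. I'll carry it to 70 mm short of home, bowing away from the jar.

```bash
python3 -m jog '0.02 -0.03 0 0 0 0;0.03 -0.06 0 0 0 0;0.03 -0.09 0 0 0 0;0.03 -0.12 0 0 0 0;0.028 -0.15 0 0 0 0;0.024 -0.18 0 0 0 0;0.016 -0.21 0 0 0 0;0.008 -0.235 0 0 0 0;0.008 -0.249 0 0 0 0;0.008 -0.249 0 0 0 0;0.008 -0.249 0 0 0 0'
python3 - <<'E'
from h import *
ax=np.array([np.cos(-1.44),np.sin(-1.44)]); P=np.array([557,-310.7])
togo(*(P-ax*90),75,3.273); s=P-70*ax
ims={"scene":snap("scene","s5.png")[:,:,::-1],"top":snap("top","t5.png")[:,:,::-1]}
p=fit(ims,[s[0],s[1],-1.44],71,sets=(("top",),("scene",),("top","scene"))); 
a=cv2.resize(ims["scene"][190:310,150:310],(400,300),interpolation=3);b=cv2.resize(ims["top"][140:260,270:430],(400,300),interpolation=3)
cv2.imwrite("pics/g5.png",np.hstack([a,b]))
# lateral miss of the post relative to the caddy axis
for q in(p,): d=P-np.array(q[:2]); t=q[2]; print("ahead",d@[np.cos(t),np.sin(t)],"left",d@[-np.sin(t),np.cos(t)])
E
```

```text
clock: 11.8
tcp_pos: [534.5, -151.8, 73.2]
eef_rot: [-0.001, -0.066, 0.998, 0.0]
contact_force: [-0.0, 0.9, -1.3]
width: 41.3
shift [-0.0015 -0.0705 -0.0018] turn [ 0.001 -0.002 -0.   ] | tcp [ 534.5 -151.8   73.2] j6 0.05 w 41.3 F [-0.   0.9 -1.3] t 11.8
('top',) [ 546.116 -241.27    -1.246] 3.87
('scene',) [ 547.278 -242.771   -1.423] 0.154
('top', 'scene') [ 547.637 -242.118   -1.308] 4.081
ahead 68.6582182805893 left -8.784317342538294
```

View pics/g5.png

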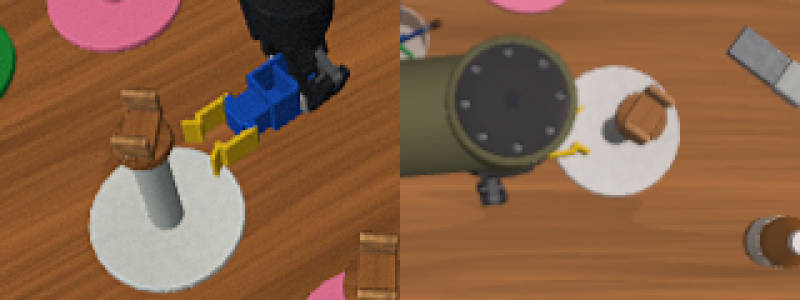

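Scene fit and kinematics agree on the seat within 2 mm, with 70 mm to go and a lateral miss of 1.5 mm. I'll close in and then push slowly.

```bash
python3 -m jog '-0.0015 -0.015 0 0 0 0;-0.0015 -0.03 0 0 0 0;-0.0015 -0.04 0 0 0 0;-0.0015 -0.045 0 0 0 0;-0.0015 -0.049 0 0 0 0;-0.0015 -0.049 0 0 0 0' && python3 -m jog '0 -0.002 0 0 0 0;0 -0.004 0 0 0 0;0 -0.006 0 0 0 0;0 -0.006 0 0 0 0' && python3 -m jog '0 -0.002 0 0 0 0;0 -0.004 0 0 0 0;0 -0.006 0 0 0 0;0 -0.006 0 0 0 0'
```

```text
clock: 12.5
tcp_pos: [542.1, -200.2, 73.3]
eef_rot: [-0.002, -0.065, 0.998, 0.001]
contact_force: [-2.8, 1.9, -2.1]
width: 41.3
clock: 12.9
tcp_pos: [543.5, -204.7, 73.2]
eef_rot: [-0.001, -0.066, 0.998, 0.002]
contact_force: [-2.4, 5.8, -2.5]
width: 41.5
clock: 13.3
tcp_pos: [544.5, -212.5, 74.0]
eef_rot: [-0.0, -0.066, 0.998, 0.0]
contact_force: [-2.8, 1.0, -2.4]
width: 41.3
```

```bash
python3 -m jog '0 -0.002 0 0 0 0;0 -0.004 0 0 0 0;0 -0.006 0 0 0 0;0 -0.006 0 0 0 0;0 -0.006 0 0 0 0' && python3 -m jog '0 -0.002 0 0 0 0;0 -0.004 0 0 0 0;0 -0.004 0 0 0 0;0 -0.004 0 0 0 0'
```

```text
clock: 13.8
tcp_pos: [545.7, -219.5, 74.8]
eef_rot: [0.0, -0.066, 0.998, -0.001]
contact_force: [-1.1, -6.6, -2.8]
width: 41.8
clock: 14.2
tcp_pos: [545.6, -222.1, 74.1]
eef_rot: [-0.001, -0.066, 0.998, 0.0]
contact_force: [-4.4, -0.5, -0.4]
width: 41.4
```

The reaction rose to 5.8 N, then reversed to -6.6 N as the jaw pulled itself on, so it has snapped in. I'll nudge it to the stop.

```bash
python3 -m jog '0 -0.001 0 0 0 0;0 -0.002 0 0 0 0;0 -0.003 0 0 0 0;0 -0.003 0 0 0 0;0 -0.003 0 0 0 0'
```

```text
clock: 14.7
tcp_pos: [545.9, -222.1, 73.8]
eef_rot: [-0.001, -0.066, 0.998, 0.003]
contact_force: [-8.4, 12.5, 3.3]
width: 40.9
```

```bash
python3 -m jog '0.001 0.002 0 0 0 0;0.001 0.003 0 0 0 0;0.001 0.003 0 0 0 0' && python3 -m jog '0 0 0 0 0 0;0 0 0 0 0 0;0 0 0 0 0 0;0 0 0 0 0 0;0 0 0 0 0 0;0 0 0 0 0 0' 0 && python3 -m jog '0 0.005 -0.02 0 0 0;0 0.01 -0.05 0 0 0;0 0.01 -0.1 0 0 0;0 0.02 -0.15 0 0 0;0 0.06 -0.18 0 0 0;0.05 0.1 -0.18 0 0 0;0.1 0.15 -0.18 0 0 0;0.1 0.2 -0.18 0 0 0;0.1 0.2 -0.18 0 0 0;0.1 0.2 -0.18 0 0 0'
python3 - <<'E'
from h import *
ims={"scene":snap("scene","s6.png")[:,:,::-1],"top":snap("top","t6.png")[:,:,::-1]}
p=fit(ims,[557,-310.7,-1.44],70,sets=(("scene",),),size=5); print(read_state()["clock"])
a=cv2.resize(ims["scene"][190:295,160:300],(400,300),interpolation=3)
o=overlay("scene",ims["scene"][:,:,::-1],[557,-310.7,-1.44],70)[190*8:295*8,160*8:300*8];o=cv2.resize(o,(400,300),interpolation=3)
b=cv2.resize(ims["top"][140:245,290:430],(400,300),interpolation=3)
cv2.imwrite("pics/g6.png",np.vstack([np.hstack([a,o]),np.hstack([b,cv2.resize(ims["scene"],(400,300))])]))
E
```

```text
clock: 15.0
tcp_pos: [545.0, -222.2, 74.1]
eef_rot: [-0.0, -0.066, 0.998, 0.0]
contact_force: [-4.0, 0.7, -1.8]
width: 41.2
clock: 15.6
tcp_pos: [545.3, -222.4, 74.5]
eef_rot: [0.0, -0.066, 0.998, 0.0]
contact_force: [-0.1, -0.1, 0.2]
width: 85.2
clock: 16.6
tcp_pos: [418.8, -35.0, 255.5]
eef_rot: [0.002, -0.068, 0.998, 0.001]
contact_force: [0.9, 0.5, 1.2]
width: 85.3
('scene',) [ 556.22  -314.038   -1.406] 0.894
16.7
```

View pics/g6.png

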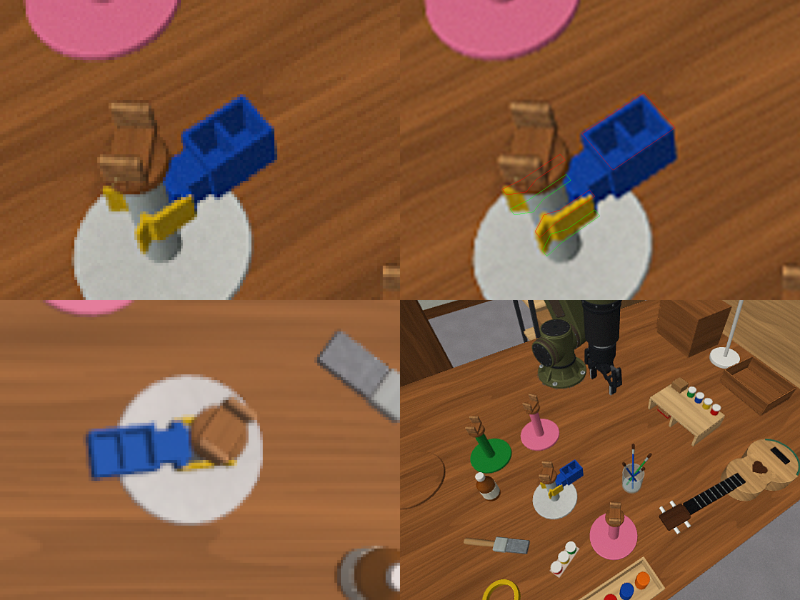

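The post lies in the seat, the arms are closed with their tips beyond it, and the caddy is level at about 70 mm. One check for stability and the bystanders, then I hand in.

```bash
python3 - <<'E'
from h import *
for n,r in(("scene",(300,195,60,80)),("top",(245,125,50,55)),("top",(400,220,45,35)),("scene",(95,235,50,50)),("scene",(350,145,30,25))):
    x,y,w,h=r;a=cv2.imread("pics/%s0.png"%n[0])[y:y+h,x:x+w].astype(float);b=cv2.imread("pics/%s6.png"%n[0])[y:y+h,x:x+w]
    print(n,r,"mean diff",abs(a-b).mean().round(2),"max",abs(a-b).max())
s=get_image("scene")[:,:,::-1].astype(float);o=cv2.imread("pics/s6.png");print("caddy drift",abs(s-o)[190:295,160:300].max())
job_done()
E
```

```text
scene (300, 195, 60, 80) mean diff 3.11 max 13.0
top (245, 125, 50, 55) mean diff 4.41 max 8.0
top (400, 220, 45, 35) mean diff 4.1 max 9.0
scene (95, 235, 50, 50) mean diff 3.17 max 15.0
scene (350, 145, 30, 25) mean diff 3.24 max 14.0
caddy drift 18.0
the job is handed in; nothing more can be done
```

The caddy is on the white-footed neck rest's post and released. I handed the job in at about 17 s of the 61 s allowed. I drew it out by the jaw, stood it upright well clear of the riser and let go. Then I took it again by the box and pushed the jaw onto the post with the underside about 70 mm above the table.

**Snap-on:** The push force rose to about 6 N, then reversed to about -7 N as the jaw pulled itself home. After that it met the stop at 12.5 N without moving further. These are readings at the end of each move; peaks between them were not recorded.

**Last pictures:** The post lies in the seat, the arms are closed with their tips beyond it, and the caddy is level. It did not move visibly between the last two pictures, and the gripper is well away from it.

**Bystanders:** The jar, the bottle and the visible edge of the sanding block look the same as in the first pictures, apart from a small even brightness change.

**Disagreements:**
- The last automatic fit of the caddy on the post was poor because the post and its head hide part of the jaw. It put the seat about 3 mm from the post axis I had measured, so I relied on the force readings and the pictures.
- The two cameras differed by 2 to 5 mm elsewhere. I used their average and the arm's own position.

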